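Unlock the slide dock and hold up the loaded slide rack

TASK

Release the loaded microscope slide rack from its dock: slide the transport lock knob away from the rack, fully to its end stop, then take the rack by its handle, lift it straight up and hold it level and still about 10 cm above its place in the dock, so that its underside can be inspected. Finish while holding it there: do not put it down or let go. Keep the rack level all the time so that no slide slips out, and leave the empty rack and the other things on the bench where they are.

Things in the scene. Friction and masses are not known exactly. Their poses are not given: they have to be found in the camera images.
- dock: Grey painted dock plate fixed to the bench, 140 (x) by 270 (y) by 12 mm thick; it does not move. Origin: centre of its underside, on the bench surface; z up, y along its long side. The rack stands on the plate at y = -65 mm, x = 0, inside black ribs 8 mm high with 3 mm play; the transport lock is in the other half, at x = 0. Its position and yaw vary (up to about 0.6 rad).
- lock (a joint): Transport lock, a slide along the dock's +y axis (away from the rack). 0 = locked: a flat steel tongue, 30 mm wide, reaches 12 mm over the foot plate of the rack and blocks lifting. 0.05 m = end stop, fully open. It starts between 0 and 0.006 m. About 2 N of friction; it has no spring and stays where it is left.
- lock_knob (a point): Centre of the top of the lock's black rectangular knob, 24 mm (dock x) by 22 mm (dock y), 36 mm tall, its top 63 mm above the bench; the steel tongue below it is at 21 to 27 mm, so the knob is free to be pinched from 30 to 63 mm above the bench. At joint 0 it stands at x = 0, y = +35 mm in the dock frame. The 16 mm tall aluminium end stop block is on the +y side of it.
- rack: The loaded slide rack, loose, 0.25 to 0.42 kg: steel foot plate 112 (x) by 116 (y) by 6 mm, low steel walls up to 26 mm, ten upright glass slides with white ends fixed in it up to 34 mm, and a steel bail handle 115 mm high overall. Origin: centre of its underside, 12 mm above the bench at the start; z up; its axes are parallel to the dock's.
- rack_handle (a point): Middle of the loaded rack's handle bar, 108 mm above the rack's underside, on its centre line above its centre of mass. The bar is straight, along the rack's x, 113 mm long, 10 mm wide (y), 14 mm high, carried by a 14 mm wide post at each end; free space of 67 mm below it down to the slides.
- empty_rack: Bystander: a rack of the same make without slides, standing free on the bench, 112 by 116 by 115 mm high. Origin: centre of its underside.
- oil_bottle: Bystander: small amber bottle, 34 mm across, 65 mm tall, beside the far long side of the dock. Origin: centre of its underside.
- stain_jar: Bystander: glass jar with lid, 48 mm across, 60 mm tall, beside the far long side of the dock. Origin: centre of its underside.
- dropper: Bystander: small white bottle, 28 mm across, 60 mm tall, beside the near long side of the dock. Origin: centre of its underside.
- objective: Bystander: steel microscope objective standing on end, 24 mm across, 44 mm tall, beside the near long side of the dock. Origin: centre of its underside.
- mailer: Bystander: cardboard-lidded slide box, 90 by 140 by 35 mm, on the bench well to one side. Origin: centre of its underside.
- petri_dish: Bystander: closed petri dish, 90 mm across, 18 mm high, near the robot on its left. Origin: centre of its underside.
Not all that is in view belongs to the job. What is shaped like the rack but green or red is not meant.

How it is judged (in metres and radians):
On the way, in this order (a step that is already met when the one before it is completed fails the run):
1. the lock is slid to its end stop while the rack still stands in the dock (value of joint lock above 0.046 m and z of rack in the frame of dock below 0.02 m), for 0.2 s.
2. the rack is held in the fingers, level and still, clear above the dock (z of rack in the frame of dock between 0.072 and 0.182 m and horizontal distance between rack and dock below 0.13 m and angle between rack's own z axis and vertical below 0.1 rad and linear speed of rack below 0.03 m/s and angular speed of rack below 0.15 rad/s and contact force between rack and the fingers above 2 N and contact force between rack and dock below 0.2 N), for 0.5 s.
At the end, for the whole second after the job is handed in: Lock within 4 mm of its end stop; loaded rack held in the fingers (over 2 N), underside 60 to 170 mm above the dock plate, centre within 130 mm of the dock centre, tilt under 0.10 rad, slower than 0.03 m/s and 0.15 rad/s, not touching the dock (all of step 2 and value of joint lock above 0.046 m); the arm keeps its last pose, push and grip.
It fails at once if the loaded rack is tilted more than 0.25 rad (angle between rack's own z axis and vertical above 0.25 rad).
It fails at once if a bystander is moved more than 25 mm or knocked over (distance of any of empty_rack, oil_bottle, stain_jar, dropper, mailer, petri_dish, objective from where it was at the start of the episode above 0.025 m or angle between any of empty_rack, oil_bottle, stain_jar, dropper, mailer, petri_dish, objective's own z axis and vertical above 0.5 rad).
It also fails if it takes over 45 s, if anything falls off the work surface, if the arm or the gripper's body presses on something with over 40 N, if the wrist force passes 120 N, or if a joint passes its speed limit or range.

ROBOT

A 6-joint arm with a two-finger parallel gripper is mounted at the origin on the work surface. World frame = base frame: x ahead of the robot, y to its left, z up, the work surface at z = 0. Lengths are in m, angles in degrees, forces in N, time in s.
With the tool pointing down it reaches from about 0.4 to 0.825 m from the base axis. Payload 7 kg.
Tool frame: the origin (TCP) lies at the very end of the fingers, on their centre line; the grasp point (between the pads) lies tcp_to_grasp behind it (tcp_to_grasp is the distance from the TCP to the grasp point, in m); x points along the fingers, y is the direction in which the jaws open and shut, and the axes are right-handed (so a half turn about x gives the same grasp; the last joint's range is limited). The gripper opens to 88 mm and grips with 3 to 60 N. Pads are 19 mm wide; open, the fingers measure 130 mm over their backs; the gripper's body (78 mm by 193 mm) begins 47 mm behind the grasp point.
Start: joints at [89.444, 20.546, 0.682, 0, -70.136, -16.507], TCP at [0.198, 0.645, 0.227] pointing down, gripper open.
Joint ranges: [-176.03, 176.03], [-82.01, 121.73], [-58.28, 71.71], [-173.87, 95.51], [-174.79, -0.11], [-173.66, 173.66]. Speed limits (degrees/s): [136.94, 136.94, 172.46, 180, 180, 180].

INTERFACE

Orientations are given as [roll, pitch, yaw] about the fixed x, y, z axes, in that order (R = Rz(yaw) Ry(pitch) Rx(roll)).
In Python, from plant import * gives the robot as it stands. The module is installed in compiled form; this text tells all that it offers.
- The arm moves only by the shell command python3 -m pendant 'ROWS'. ROWS is JSON, a list of rows, each an object with "claw": the finger opening in mm, from 0 to 87.6; "linear": the shift along the tool's x, y, z in mm, a list of three; "twist": the turn about the tool's x in rad. In form: [{"claw": claw, "linear": [tx, ty, tz], "twist": twist}, ...]. A call has exactly 10 rows; each row shifts and turns the commanded pose from where the row before left it, along the tool's axes as they then stand; what a row does not reach is not made up. A row lasts 1/12 s, in which the tool goes at most 41.7 mm and 7.16 degrees, less where a joint would pass 70% of its speed; a pose out of reach is approached as far as the arm can. A call with a gripper value outside its range is refused whole. The fingers move at their own pace and stop on an object; the grip force is fixed at half the most. Time passes only in rows, so rows that do not move let the fingers close, or fill a call up. It gives the time, the measured TCP pose, the force and the opening at its end, in the units of the state.
- get_obs(): the state, without advancing time (a new reading comes with each control period).
- snapshot(name): name is "side" or "top"; returns (picture, depth): 384x512x3 uint8, red, green, blue; 384x512 float32, m along the optical axis (not along the pixel's ray), 0 where there is no reading.
- camera_params(name): a dict with "fx", "fy", "cx", "cy" (pixels), "rvec" (rotation vector, rad) and "tvec" (3), from world to camera coordinates, as OpenCV has them. Camera axes: x right, y down, z forward; pixel columns grow to the right and rows downward; lengths in m; the calibration is good to about 2 mm. A picture is of the moment at which its call begins. camera_params takes no time and is no camera call.
- close_job(): hands the job in, once; it reports no verdict.
Trained networks look in the newest picture that a camera, given by its name, has taken for a name from the list of things; names that differ only in an ending like _2 or _b are one class to them, and where a whole thing is asked for, a point or a joint stands for the part that bears it (a point fixed in the world has none). Each returns a list of dicts, best first, with "confidence" (0 to 1); they miss things now and then, are a little off and sometimes report something else, mostly with a low value. They report only what shows in the picture. A call takes as long as a camera call. They do not tell look-alikes from the thing itself.
- boxes_of(camera, target): "xy" ([column, row] in pixels, amid what is visible of it).
The state is a dict: "clock": time; "joint_pos": joint angles; "qvel": joint speeds; "tau": joint torques, N m; "tool_pos": TCP position; "orientation": TCP orientation; "force": force on the tool from outside, world axes, zero at the start; "moment": the same for the moment, N m; "opening": finger opening in m.
Only numpy, scipy, OpenCV 4.12 (cv2) and the standard library are available. Lean on these libraries where they do the work, as an engineer would, in place of code of your own. Each camera call takes 0.05 s, during which the arm holds its last target. There are 200 camera calls.

## Working session

There is one attempt and no reset: what is moved stays moved. The work goes in short steps, Python scripts to look and compute and a shell command to move; the robot and the scene stay as the last step left them, time stands still between calls to the robot, and variables do not carry over. Pictures are saved under pics/ and viewed, about 8 in all and at most 12, crops included, and the job is handed in when it is done.

```bash
mkdir -p pics; cat > h.py <<'E'
from plant import *
import numpy as np, cv2
def w2c(n):
    c=camera_params(n); R=cv2.Rodrigues(np.array(c["rvec"],float))[0]; return c,R,np.array(c["tvec"],float).ravel()
def cloud(n,d):
    c,R,t=w2c(n); v,u=np.mgrid[0:d.shape[0],0:d.shape[1]]
    P=np.stack([(u-c["cx"])/c["fx"]*d,(v-c["cy"])/c["fy"]*d,d],-1)
    return (P-t)@R
def proj(n,p):
    c,R,t=w2c(n); q=R@np.array(p,float)+t; return [round(float(c["fx"]*q[0]/q[2]+c["cx"])),round(float(c["fy"]*q[1]/q[2]+c["cy"]))]
def toolR():
    from scipy.spatial.transform import Rotation as Ro
    return Ro.from_euler('xyz',get_obs()["orientation"],degrees=True).as_matrix()
E
python3 - <<'E'
from h import *
o=get_obs(); print(o)
for n in("top","side"):
    p,d=snapshot(n); cv2.imwrite(f"pics/{n}0.png",p[:,:,::-1]); np.save(f"{n}0.npy",d)
    X=cloud(n,d)
    for t in("rack","rack_handle","lock_knob","dock","empty_rack","dropper","objective","oil_bottle","stain_jar"):
        for b in boxes_of(n,t)[:3]:
            u,v=[int(round(x)) for x in b["xy"]]; print(n,t,u,v,round(b["confidence"],2),X[v,u].round(3))
E
```

```text
{'clock': 0.0, 'joint_pos': array([ 8.94447610e+01,  2.05905538e+01,  6.32519932e-01, -1.97950219e-02,
       -7.01358884e+01, -1.65079695e+01]), 'qvel': array([-0.03204233, -0.01276649,  0.04341638,  0.052389  ,  0.02167224,
       -0.08136624]), 'tau': array([ 3.20988611e-04, -5.82713485e+01,  2.93054563e+01,  6.99708447e+00,
        6.95720402e-03, -1.49336333e-04]), 'tool_pos': array([0.19793497, 0.64480246, 0.22562414]), 'orientation': array([  95.30277083,   89.90425135, -101.76717901]), 'force': array([-0.97011814, -1.49108547, -0.21315126]), 'moment': array([ 0.06619758, -0.00581971, -0.04350316]), 'opening': 0.0875544966919565}
top rack 342 236 0.76 [ 0.393 -0.269  0.033]
top rack 287 120 0.75 [ 0.775 -0.096  0.031]
top rack_handle 283 115 0.9 [ 0.799 -0.084  0.013]
top rack_handle 278 196 0.81 [ 0.52  -0.067  0.025]
top rack_handle 338 233 0.73 [ 0.404 -0.263  0.001]
top lock_knob 255 186 0.79 [0.551 0.008 0.032]
top dock 244 180 0.73 [0.573 0.045 0.016]
top empty_rack 392 180 0.82 [ 0.58  -0.446  0.004]
top dropper 224 208 0.53 [0.477 0.105 0.051]
top objective 264 221 0.39 [ 0.437 -0.022  0.043]
top oil_bottle 277 196 0.32 [ 0.506 -0.058  0.127]
top stain_jar 295 163 0.78 [ 0.623 -0.119  0.059]
side rack 254 239 0.71 [ 0.529 -0.037  0.018]
side rack 236 325 0.68 [ 0.392 -0.274  0.033]
side rack_handle 350 223 0.97 [ 0.794 -0.076  0.014]
side rack_handle 254 239 0.86 [ 0.529 -0.037  0.018]
side rack_handle 236 325 0.86 [ 0.392 -0.274  0.033]
side lock_knob 260 224 0.53 [0.562 0.    0.028]
side dock 259 224 0.73 [0.56  0.003 0.027]
side empty_rack 370 366 0.91 [ 0.596 -0.435  0.005]
side dropper 218 210 0.68 [0.479 0.105 0.027]
side objective 259 220 0.17 [0.566 0.018 0.028]
side oil_bottle 302 207 0.52 [0.694 0.013 0.037]
side stain_jar 304 248 0.92 [ 0.613 -0.145  0.048]
```

View pics/top0.png

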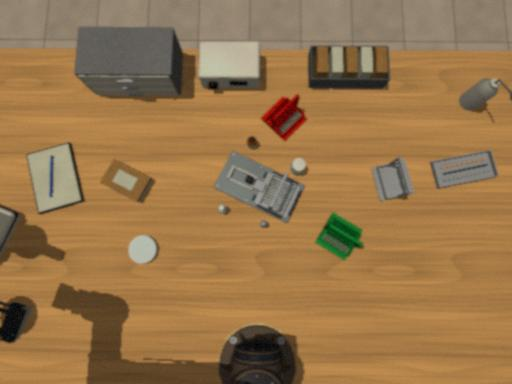

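View pics/side0.png

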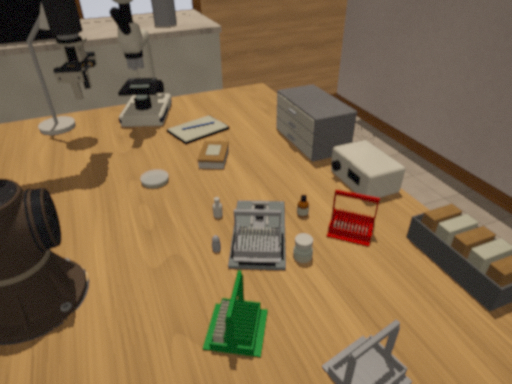

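Top view: the dock is at about (260,187), with the lock at its upper-left end and the loaded rack at the lower right. Candidates for the rack: grey with slides in the dock (278,196), red (286,118), green (340,236) and the empty grey one (392,180). By the description it is the one in the dock. Next: a close crop and a dock pose fit.

```bash
cat > fit.py <<'E'
from h import *
p=cv2.imread("pics/top0.png"); d=np.load("top0.npy"); X=cloud("top",d)
hsv=cv2.cvtColor(p,cv2.COLOR_BGR2HSV)
z=X[...,2]; roi=np.zeros(z.shape,bool); roi[145:225,205:312]=1
# whole-dock silhouette -> project mask at z 12mm for plate
m=(roi&(hsv[...,1]<70)&(z<0.03)&(z>0.004)).astype(np.uint8)
n,l,s,c=cv2.connectedComponentsWithStats(m); k=1+np.argmax(s[1:,4]); m=l==k
P=X[m]; q=P[:,:2].astype(np.float32)*1000
r=cv2.minAreaRect(q); print("rect mm",r)
print("zhist",np.histogram(z[roi&(d>0)],bins=np.arange(-.005,.14,.01)))
b=(roi&(z>0.1)&(z<.14)); Q=X[b]; print("bar",len(Q),Q.mean(0),cv2.minAreaRect(Q[:,:2].astype(np.float32)*1000))
bb=(roi&(z>0.05)&(z<.075)&(hsv[...,2]<90)); print("knob?",[(X[a,c].round(3),(c,a)) for a,c in zip(*np.where(bb))][:40])
d=np.load("side0.npy"); X=cloud("side",d);z=X[...,2]
roi=np.zeros(z.shape,bool); roi[195:272,226:290]=1
b=roi&(z>.1)&(z<.14);Q=X[b];print("side bar",len(Q),Q.mean(0) if len(Q) else 0,cv2.minAreaRect(Q[:,:2].astype(np.float32)*1000) if len(Q) else 0)
t=cv2.resize(p[145:225,205:312],None,fx=5,fy=5,interpolation=cv2.INTER_CUBIC)
s=cv2.imread("pics/side0.png")[185:280,205:325]; s=cv2.resize(s,None,fx=5,fy=5,interpolation=cv2.INTER_CUBIC)
cv2.imwrite("pics/ct.png",t);cv2.imwrite("pics/cs.png",s)
E
python3 fit.py
```

```text
rect mm ((554.4256591796875, -3.9759368896484375), (266.7626037597656, 137.09112548828125), 64.2113265991211)
zhist (array([4550, 1705, 1054,  329,  271,  102,  195,   10,    2,    3,    1,
          7,   39,   89]), array([-0.005,  0.005,  0.015,  0.025,  0.035,  0.045,  0.055,  0.065,
        0.075,  0.085,  0.095,  0.105,  0.115,  0.125,  0.135]))
bar 135 [ 0.52434735 -0.06284838  0.12512958] ((526.3589477539062, -64.02272033691406), (13.315247535705566, 111.85092163085938), 64.65608978271484)
knob? [(array([0.583, 0.034, 0.056]), (np.int64(247), np.int64(175))), (array([0.581, 0.031, 0.062]), (np.int64(248), np.int64(175))), (array([0.578, 0.034, 0.061]), (np.int64(247), np.int64(176))), (array([0.578, 0.031, 0.062]), (np.int64(248), np.int64(176))), (array([0.578, 0.027, 0.062]), (np.int64(249), np.int64(176))), (array([0.577, 0.024, 0.067]), (np.int64(250), np.int64(176))), (array([0.575, 0.037, 0.062]), (np.int64(246), np.int64(177))), (array([0.575, 0.034, 0.063]), (np.int64(247), np.int64(177))), (array([0.576, 0.031, 0.059]), (np.int64(248), np.int64(177))), (array([0.574, 
[... 1425 characters left out ...]
, (np.int64(245), np.int64(180))), (array([0.565, 0.037, 0.066]), (np.int64(246), np.int64(180))), (array([0.565, 0.034, 0.061]), (np.int64(247), np.int64(180))), (array([0.565, 0.03 , 0.066]), (np.int64(248), np.int64(180))), (array([0.565, 0.027, 0.061]), (np.int64(249), np.int64(180))), (array([0.565, 0.024, 0.062]), (np.int64(250), np.int64(180))), (array([0.566, 0.021, 0.058]), (np.int64(251), np.int64(180))), (array([0.566, 0.018, 0.06 ]), (np.int64(252), np.int64(180))), (array([0.562, 0.037, 0.062]), (np.int64(246), np.int64(181)))]
side bar 341 [ 0.52449293 -0.06672968  0.12216963] ((501.5508728027344, -140.02279663085938), (191.19288635253906, 110.6767349243164), 72.35228729248047)
```

View pics/ct.png

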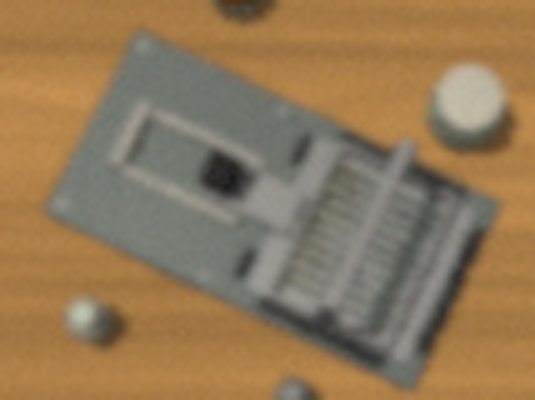

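View pics/cs.png

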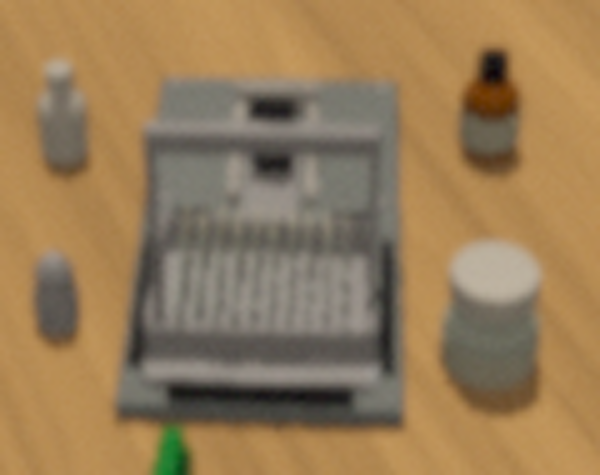

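```bash
cat >> h.py <<'E'
def rel(target):
    o=get_obs(); return (toolR().T@(np.array(target)-o["tool_pos"])*1000).round(1)
E
python3 - <<'E'
from h import *
import plant
try: print("tcp_to_grasp",tcp_to_grasp)
except Exception as e: print(e,[x for x in dir(plant) if x[0]!='_'])
p=cv2.imread("pics/top0.png"); X=cloud("top",np.load("top0.npy"))
hsv=cv2.cvtColor(p,cv2.COLOR_BGR2HSV);z=X[...,2]
m=(z>.045)&(z<.08)&(hsv[...,2]<90); m[:,:240]=0;m[:,262:]=0;m[:170]=0;m[195:]=0
K=np.median(X[m],0); print("knob",K,m.sum(),cv2.minAreaRect(X[m][:,:2].astype(np.float32)*1000))
a=np.radians(-25.6); ux=np.array([np.cos(a),np.sin(a)]); uy=np.array([-np.sin(a),np.cos(a)])
c=np.array([.5544,-.004]); print("knob in dock",(K[:2]-c)@ux,(K[:2]-c)@uy)
R=toolR();print(R.round(3)); jy=np.degrees(np.arctan2(R[1,1],R[0,1])); print("jaw yaw",jy)
for n,s in(("knob",[*(c+.037*uy),.16]),("rack",[*(c-.065*uy),.2])): print(n,s,rel(s))
E
```

```text
tcp_to_grasp 0.0188
knob [0.56834538 0.02726791 0.06152151] 53 ((568.980712890625, 28.169429779052734), (22.58284568786621, 20.051124572753906), 63.380775451660156)
knob in dock -0.0009340212429289297 0.0342240208138438
[[ 0.    -0.293 -0.956]
 [ 0.    -0.956  0.293]
 [-1.    -0.    -0.   ]]
jaw yaw -107.06240003705828
knob [np.float64(0.5703871727056733), np.float64(0.029367803476989206), 0.16] [  66.6  479.5 -536.6]
rack [np.float64(0.5263144263278712), np.float64(-0.0626191142163324), 0.2] [  26.6  580.4 -521.5]
```

```bash
python3 -m pendant '[{"claw":60,"linear":[1,24,-26.8],"twist":0},{"claw":60,"linear":[1,24,-26.8],"twist":0},{"claw":60,"linear":[1,24,-26.8],"twist":0},{"claw":60,"linear":[1,24,-26.8],"twist":0},{"claw":60,"linear":[1,24,-26.8],"twist":0},{"claw":60,"linear":[1,24,-26.8],"twist":0},{"claw":60,"linear":[1,24,-26.8],"twist":0},{"claw":60,"linear":[1,24,-26.8],"twist":0},{"claw":60,"linear":[1,24,-26.8],"twist":0},{"claw":60,"linear":[1,24,-26.8],"twist":0}]'
python3 -m pendant '[{"claw":60,"linear":[1,24,-26.8],"twist":0},{"claw":60,"linear":[1,24,-26.8],"twist":0},{"claw":60,"linear":[1,24,-26.8],"twist":0},{"claw":60,"linear":[1,24,-26.8],"twist":0},{"claw":60,"linear":[1,24,-26.8],"twist":0},{"claw":60,"linear":[1,24,-26.8],"twist":0},{"claw":60,"linear":[1,24,-26.8],"twist":0},{"claw":60,"linear":[1,24,-26.8],"twist":0},{"claw":60,"linear":[1,24,-26.8],"twist":0},{"claw":60,"linear":[1,24,-26.8],"twist":0}]'
python3 -m pendant '[{"claw":60,"linear":[0,0,0],"twist":0.115},{"claw":60,"linear":[0,0,0],"twist":0.115},{"claw":60,"linear":[0,0,0],"twist":0.115},{"claw":60,"linear":[0,0,0],"twist":0.115},{"claw":60,"linear":[0,0,0],"twist":0.115},{"claw":60,"linear":[0,0,0],"twist":0.115},{"claw":60,"linear":[0,0,0],"twist":0.115},{"claw":60,"linear":[0,0,0],"twist":0.115},{"claw":60,"linear":[0,0,0],"twist":0.115},{"claw":60,"linear":[0,0,0],"twist":0.115}]'
python3 -m pendant '[{"claw":60,"linear":[0,0,0],"twist":0.115},{"claw":60,"linear":[0,0,0],"twist":0.115},{"claw":60,"linear":[0,0,0],"twist":0.115},{"claw":60,"linear":[0,0,0],"twist":0.115},{"claw":60,"linear":[0,0,0],"twist":0.11},{"claw":60,"linear":[0,0,0],"twist":0},{"claw":60,"linear":[0,0,0],"twist":0},{"claw":60,"linear":[0,0,0],"twist":0},{"claw":60,"linear":[0,0,0],"twist":0},{"claw":60,"linear":[0,0,0],"twist":0}]'
python3 - <<'E'
from h import *
R=toolR(); print(np.degrees(np.arctan2(R[1,1],R[0,1])),rel([.569,.028,.034]),get_obs()["joint_pos"],R.round(3))
E
```

```text
clock: 1.83
tool_pos: [0.3844, 0.3356, 0.2169]
orientation: [-105.8, 90.0, 57.1]
force: [0.7, 0.9, -0.0]
opening: 0.0597
clock: 2.67
tool_pos: [0.5704, 0.0274, 0.2068]
orientation: [-144.2, 90.0, 18.8]
force: [0.7, 0.6, 0.3]
opening: 0.0601
clock: 3.5
tool_pos: [0.5697, 0.0291, 0.2067]
orientation: [-76.8, 90.0, 19.9]
force: [0.7, -0.7, -0.6]
opening: 0.0603
clock: 4.33
tool_pos: [0.5696, 0.0291, 0.2066]
orientation: [-129.5, 90.0, -65.0]
force: [0.5, 0.1, -0.3]
opening: 0.0604
154.4890682864332 [ 1.726e+02  1.000e-01 -1.300e+00] [ 2.25791501e+01  1.15664847e+01 -1.44800055e+01  1.36063773e-03
 -6.39534591e+01 -4.80906793e+01] [[ 0.    -0.903  0.431]
 [-0.     0.431  0.903]
 [-1.    -0.    -0.   ]]
```

```bash
python3 -m pendant '[{"claw":60,"linear":[20,0,-1],"twist":0},{"claw":60,"linear":[20,0,0],"twist":0},{"claw":60,"linear":[20,0,0],"twist":0},{"claw":60,"linear":[20,0,0],"twist":0},{"claw":60,"linear":[20,0,0],"twist":0},{"claw":60,"linear":[20,0,0],"twist":0},{"claw":60,"linear":[20,0,0],"twist":0},{"claw":60,"linear":[15,0,0],"twist":0},{"claw":60,"linear":[0,0,0],"twist":0},{"claw":60,"linear":[0,0,0],"twist":0}]'
python3 - <<'E'
from h import *
p,d=snapshot("side");s=p[165:280,195:335,::-1]
cv2.imwrite("pics/k1.png",cv2.resize(s,None,fx=5,fy=5,interpolation=cv2.INTER_CUBIC))
E
```

```text
clock: 5.17
tool_pos: [0.5689, 0.028, 0.0511]
orientation: [143.9, 89.9, -151.6]
force: [0.7, 0.4, 0.2]
opening: 0.0602
```

View pics/k1.png

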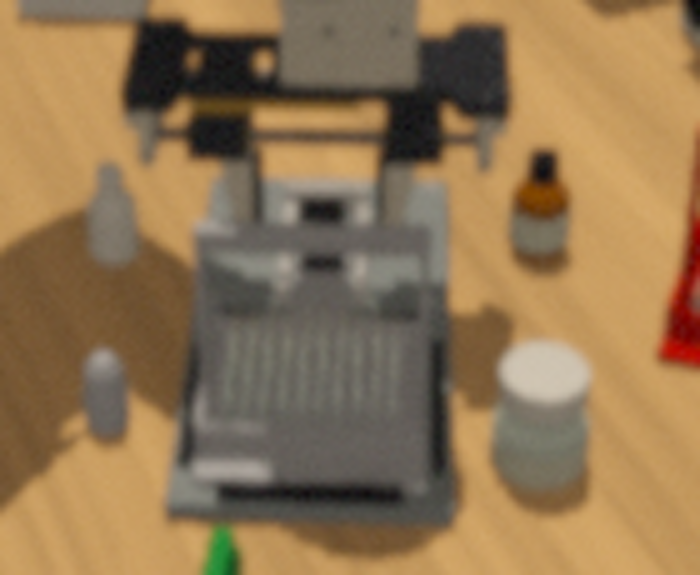

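The fingers, at (240,190) and (395,195), stand on either side of the black knob at (322,210) and are centred on it. The bottles are clear. I'll go down 17 mm and close.

```bash
python3 -m pendant '[{"claw":60,"linear":[9,0,0],"twist":0},{"claw":60,"linear":[8,0,0],"twist":0},{"claw":60,"linear":[0,0,0],"twist":0},{"claw":15,"linear":[0,0,0],"twist":0},{"claw":15,"linear":[0,0,0],"twist":0},{"claw":15,"linear":[0,0,0],"twist":0},{"claw":15,"linear":[0,0,0],"twist":0},{"claw":15,"linear":[0,0,0],"twist":0},{"claw":15,"linear":[0,0,0],"twist":0},{"claw":15,"linear":[0,0,0],"twist":0}]'
```

```text
clock: 6.05
tool_pos: [0.5708, 0.0281, 0.0349]
orientation: [-63.3, 89.8, 1.2]
force: [6.2, -2.9, -2.9]
opening: 0.0238
```

```bash
python3 -m pendant '[{"claw":15,"linear":[0,-2,0],"twist":0},{"claw":15,"linear":[0,0,5],"twist":0},{"claw":15,"linear":[0,0,5],"twist":0},{"claw":15,"linear":[0,0,5],"twist":0},{"claw":15,"linear":[0,0,5],"twist":0},{"claw":15,"linear":[0,0,5],"twist":0},{"claw":15,"linear":[0,0,5],"twist":0},{"claw":15,"linear":[0,0,5],"twist":0},{"claw":15,"linear":[0,0,5],"twist":0},{"claw":15,"linear":[0,0,5],"twist":0}]'
python3 -m pendant '[{"claw":15,"linear":[0,0,2],"twist":0},{"claw":15,"linear":[0,0,2],"twist":0},{"claw":15,"linear":[0,0,1],"twist":0},{"claw":15,"linear":[0,0,0],"twist":0},{"claw":15,"linear":[0,0,0],"twist":0},{"claw":15,"linear":[0,0,0],"twist":0},{"claw":15,"linear":[0,0,0],"twist":0},{"claw":15,"linear":[0,0,0],"twist":0},{"claw":15,"linear":[0,0,0],"twist":0},{"claw":15,"linear":[0,0,0],"twist":0}]'
```

```text
clock: 6.88
tool_pos: [0.5898, 0.0677, 0.0349]
orientation: [138.5, 89.9, -157.2]
force: [-3.6, -1.1, 5.4]
opening: 0.0236
clock: 7.72
tool_pos: [0.5918, 0.0719, 0.0349]
orientation: [140.8, 89.9, -154.9]
force: [-3.4, -1.1, 5.7]
opening: 0.024
```

```bash
python3 -m pendant '[{"claw":15,"linear":[0,0,1],"twist":0},{"claw":15,"linear":[0,0,1],"twist":0},{"claw":15,"linear":[0,0,1],"twist":0},{"claw":15,"linear":[0,0,1],"twist":0},{"claw":15,"linear":[0,0,1],"twist":0},{"claw":15,"linear":[0,0,0],"twist":0},{"claw":15,"linear":[0,0,0],"twist":0},{"claw":15,"linear":[0,0,0],"twist":0},{"claw":15,"linear":[0,0,0],"twist":0},{"claw":15,"linear":[0,0,0],"twist":0}]'
```

```text
clock: 8.55
tool_pos: [0.5919, 0.0724, 0.0349]
orientation: [158.2, 89.5, -137.5]
force: [-5.0, -19.1, 11.7]
opening: 0.0241
```

```bash
python3 -m pendant '[{"claw":15,"linear":[0,0,-2],"twist":0},{"claw":15,"linear":[0,0,-2],"twist":0},{"claw":60,"linear":[0,0,0],"twist":0},{"claw":60,"linear":[0,0,0],"twist":0},{"claw":60,"linear":[0,0,0],"twist":0},{"claw":60,"linear":[0,0,0],"twist":0},{"claw":60,"linear":[0,0,0],"twist":0},{"claw":60,"linear":[-5,0,0],"twist":0},{"claw":60,"linear":[-20,0,0],"twist":0},{"claw":60,"linear":[-30,0,0],"twist":0}]'
python3 -m pendant '[{"claw":60,"linear":[-30,0,0],"twist":0},{"claw":60,"linear":[-30,0,0],"twist":0},{"claw":60,"linear":[-30,0,0],"twist":0},{"claw":60,"linear":[-25,0,0],"twist":0},{"claw":60,"linear":[0,0,0],"twist":-0.12},{"claw":60,"linear":[0,0,0],"twist":-0.12},{"claw":60,"linear":[0,0,0],"twist":-0.12},{"claw":60,"linear":[0,0,0],"twist":-0.12},{"claw":60,"linear":[0,0,0],"twist":-0.12},{"claw":60,"linear":[0,0,0],"twist":-0.12}]'
python3 -m pendant '[{"claw":60,"linear":[0,0,0],"twist":-0.12},{"claw":60,"linear":[0,0,0],"twist":-0.12},{"claw":60,"linear":[0,0,0],"twist":-0.12},{"claw":60,"linear":[0,0,0],"twist":-0.12},{"claw":60,"linear":[0,0,0],"twist":-0.12},{"claw":60,"linear":[0,0,0],"twist":-0.12},{"claw":60,"linear":[0,0,0],"twist":-0.12},{"claw":60,"linear":[0,0,0],"twist":-0.011},{"claw":60,"linear":[0,0,0],"twist":0},{"claw":60,"linear":[0,0,0],"twist":0}]'
python3 - <<'E'
from h import *
R=toolR(); print(np.degrees(np.arctan2(R[1,1],R[0,1])),rel([.5263,-.0633,.1]),R.round(3))
p,d=snapshot("side");s=p[165:280,195:335,::-1]
cv2.imwrite("pics/k2.png",cv2.resize(s,None,fx=5,fy=5,interpolation=cv2.INTER_CUBIC))
p,d=snapshot("top"); cv2.imwrite("pics/top0.png",p[:,:,::-1]); np.save("top0.npy",d); X=cloud("top",d)
hsv=cv2.cvtColor(p,cv2.COLOR_RGB2HSV);z=X[...,2]
b=(z>.112)&(z<.14);b[:145]=0;b[225:]=0;b[:,:255]=0;b[:,312:]=0
n,l,s,c=cv2.connectedComponentsWithStats(b.astype(np.uint8)); print([(x[4],X[l==i].mean(0).round(4),cv2.minAreaRect(X[l==i][:,:2].astype(np.float32)*1000)) for i,x in enumerate(s) if i and x[4]>20])
E
```

```text
clock: 9.38
tool_pos: [0.5911, 0.0728, 0.0877]
orientation: [136.1, 89.7, -159.5]
force: [0.1, 0.1, -0.2]
opening: 0.0602
clock: 10.22
tool_pos: [0.593, 0.0734, 0.2049]
orientation: [-74.8, 90.0, 31.2]
force: [0.4, 0.3, 0.4]
opening: 0.0601
clock: 11.05
tool_pos: [0.593, 0.0734, 0.2047]
orientation: [-156.2, 90.0, -2.0]
force: [0.9, 0.5, 0.5]
opening: 0.0601
-115.81106750458075 [104.7 152.1   0.6] [[ 0.    -0.435 -0.9  ]
 [-0.    -0.9    0.435]
 [-1.    -0.    -0.   ]]
[(np.int32(131), array([ 0.525 , -0.0632,  0.1259]), ((526.2869873046875, -64.209716796875), (11.959481239318848, 111.85537719726562), 63.802879333496094))]
```

View pics/k2.png

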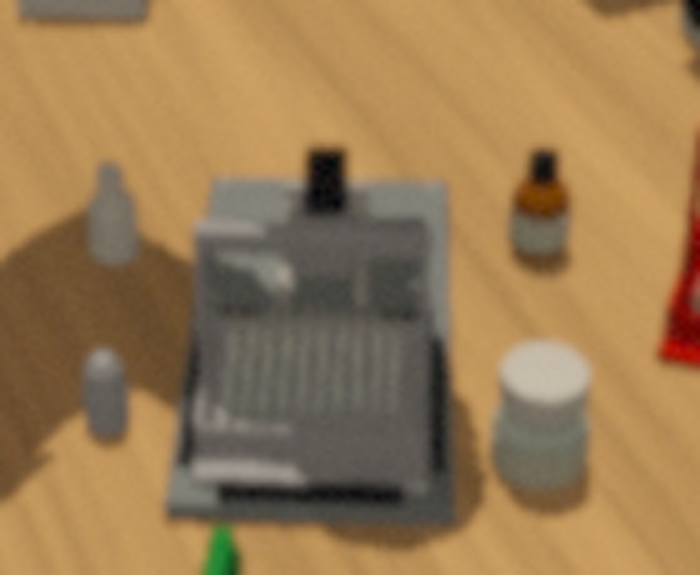

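The knob at (327,180) is now at the far end, and the rack and bottles are undisturbed. Next I move over the handle and go down.

```bash
python3 -m pendant '[{"claw":60,"linear":[0,25,0.6],"twist":0},{"claw":60,"linear":[0,25,0],"twist":0},{"claw":60,"linear":[0,25,0],"twist":0},{"claw":60,"linear":[0,25,0],"twist":0},{"claw":60,"linear":[0,25,0],"twist":0},{"claw":60,"linear":[0,27.5,0],"twist":0},{"claw":60,"linear":[0,0,0],"twist":0},{"claw":60,"linear":[20,0,0],"twist":0},{"claw":60,"linear":[20,0,0],"twist":0},{"claw":60,"linear":[10,0,0],"twist":0}]'
python3 -m pendant '[{"claw":60,"linear":[15,0,0],"twist":0},{"claw":60,"linear":[15,0,0],"twist":0},{"claw":60,"linear":[15,0,0],"twist":0},{"claw":60,"linear":[9,0,0],"twist":0},{"claw":60,"linear":[0,0,0],"twist":0},{"claw":60,"linear":[0,0,0],"twist":0},{"claw":60,"linear":[0,0,0],"twist":0},{"claw":60,"linear":[0,0,0],"twist":0},{"claw":60,"linear":[0,0,0],"twist":0},{"claw":60,"linear":[0,0,0],"twist":0}]'
python3 - <<'E'
from h import *
print(rel([.5263,-.0637,.1]))
p,d=snapshot("side");s=p[165:280,195:335,::-1]
cv2.imwrite("pics/k3.png",cv2.resize(s,None,fx=5,fy=5,interpolation=cv2.INTER_CUBIC))
E
```

```text
clock: 11.98
tool_pos: [0.5256, -0.0641, 0.1528]
orientation: [20.0, 89.9, 174.2]
force: [-0.2, -0.0, -0.4]
opening: 0.0601
clock: 12.82
tool_pos: [0.527, -0.0639, 0.1012]
orientation: [-142.8, 89.9, 11.6]
force: [-0.3, 0.2, 0.7]
opening: 0.0595
[1.2 0.1 0.7]
```

View pics/k3.png

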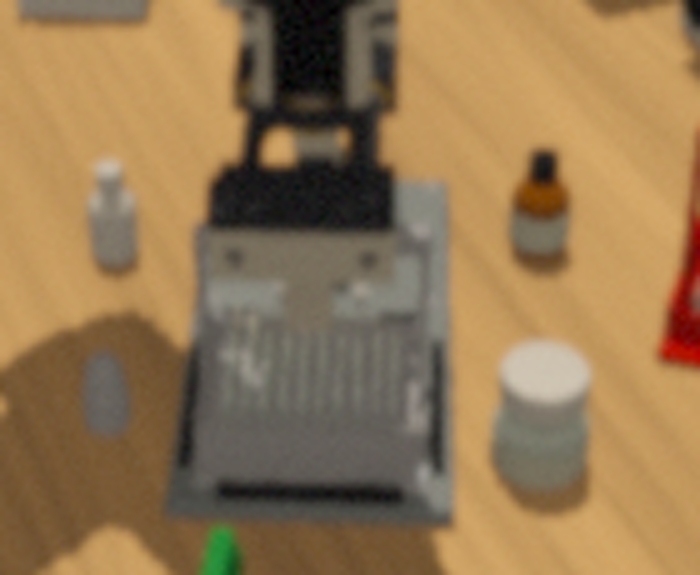

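The near finger at (305,300) hangs midway between the handle posts (205 and 425), on the rack side of the bar. Now I close.

```bash
python3 -m pendant '[{"claw":3,"linear":[0,0,0],"twist":0},{"claw":3,"linear":[0,0,0],"twist":0},{"claw":3,"linear":[0,0,0],"twist":0},{"claw":3,"linear":[0,0,0],"twist":0},{"claw":3,"linear":[0,0,0],"twist":0},{"claw":3,"linear":[0,0,0],"twist":0},{"claw":3,"linear":[0,0,0],"twist":0},{"claw":3,"linear":[0,0,0],"twist":0},{"claw":3,"linear":[0,0,0],"twist":0},{"claw":3,"linear":[0,0,0],"twist":0}]'
```

```text
clock: 13.7
tool_pos: [0.5261, -0.064, 0.1002]
orientation: [26.3, 89.9, -179.4]
force: [-0.0, 0.1, -1.3]
opening: 0.0094
```

Gripped at 9.4 mm (the bar is 10 mm), with almost no side force. I lift slowly.

```bash
python3 -m pendant '[{"claw":3,"linear":[-1,0,0],"twist":0},{"claw":3,"linear":[-2,0,0],"twist":0},{"claw":3,"linear":[-3,0,0],"twist":0},{"claw":3,"linear":[-4,0,0],"twist":0},{"claw":3,"linear":[-4,0,0],"twist":0},{"claw":3,"linear":[-4,0,0],"twist":0},{"claw":3,"linear":[-3,0,0],"twist":0},{"claw":3,"linear":[-2,0,0],"twist":0},{"claw":3,"linear":[-1,0,0],"twist":0},{"claw":3,"linear":[0,0,0],"twist":0}]'
```

```text
clock: 14.53
tool_pos: [0.5267, -0.0639, 0.1248]
orientation: [-140.6, 90.0, 13.8]
force: [0.5, 0.6, -2.7]
opening: 0.01
```

```bash
python3 -m pendant '[{"claw":3,"linear":[-2,0,0],"twist":0},{"claw":3,"linear":[-4,0,0],"twist":0},{"claw":3,"linear":[-6,0,0],"twist":0},{"claw":3,"linear":[-6,0,0],"twist":0},{"claw":3,"linear":[-6,0,0],"twist":0},{"claw":3,"linear":[-6,0,0],"twist":0},{"claw":3,"linear":[-6,0,0],"twist":0},{"claw":3,"linear":[-6,0,0],"twist":0},{"claw":3,"linear":[-6,0,0],"twist":0},{"claw":3,"linear":[-6,0,0],"twist":0}]'
python3 -m pendant '[{"claw":3,"linear":[-6,0,0],"twist":0},{"claw":3,"linear":[-6,0,0],"twist":0},{"claw":3,"linear":[-5,0,0],"twist":0},{"claw":3,"linear":[-3,0,0],"twist":0},{"claw":3,"linear":[-2,0,0],"twist":0},{"claw":3,"linear":[0,0,0],"twist":0},{"claw":3,"linear":[0,0,0],"twist":0},{"claw":3,"linear":[0,0,0],"twist":0},{"claw":3,"linear":[0,0,0],"twist":0},{"claw":3,"linear":[0,0,0],"twist":0}]'
python3 -m pendant '[{"claw":3,"linear":[0,0,0],"twist":0},{"claw":3,"linear":[0,0,0],"twist":0},{"claw":3,"linear":[0,0,0],"twist":0},{"claw":3,"linear":[0,0,0],"twist":0},{"claw":3,"linear":[0,0,0],"twist":0},{"claw":3,"linear":[0,0,0],"twist":0},{"claw":3,"linear":[0,0,0],"twist":0},{"claw":3,"linear":[0,0,0],"twist":0},{"claw":3,"linear":[0,0,0],"twist":0},{"claw":3,"linear":[0,0,0],"twist":0}]'
python3 - <<'E'
from h import *
p,d=snapshot("side");s=p[130:280,180:350,::-1]; X=cloud("side",d)
cv2.imwrite("pics/k4.png",cv2.resize(s,None,fx=4,fy=4,interpolation=cv2.INTER_CUBIC))
c=np.array([.5263,-.0637]);a=np.radians(-25.6);ux=np.array([np.cos(a),np.sin(a)]);uy=np.array([-ux[1],ux[0]])
q=X[...,:2]-c; x=q@ux;y=q@uy;z=X[...,2]
m=(abs(x)<.06)&(y<-.045)&(y>-.075)&(z>.07)&(z<.2)&(d>0)
print(m.sum(),np.percentile(z[m],[1,10,50,90]))
for lo in(-.055,-.02,.02,.035): # lowest z per x strip: level check
    k=m&(x>lo)&(x<lo+.02); print(lo,np.percentile(z[k],[2,50]).round(4))
E
```

```text
clock: 15.37
tool_pos: [0.5266, -0.0639, 0.1793]
orientation: [-137.5, 90.0, 16.9]
force: [-0.0, -0.1, -2.8]
opening: 0.0102
clock: 16.2
tool_pos: [0.5265, -0.0639, 0.2003]
orientation: [35.7, 90.0, -169.9]
force: [-0.1, -0.4, -2.5]
opening: 0.0096
clock: 17.03
tool_pos: [0.5266, -0.0639, 0.2006]
orientation: [-41.0, 90.0, 113.4]
force: [0.3, 0.1, -2.9]
opening: 0.0098
231 [0.11217932 0.114429   0.11822483 0.12016825]
-0.055 [0.1124 0.118 ]
-0.02 [0.1143 0.1182]
0.02 [0.1141 0.1186]
0.035 [0.1129 0.118 ]
```

View pics/k4.png

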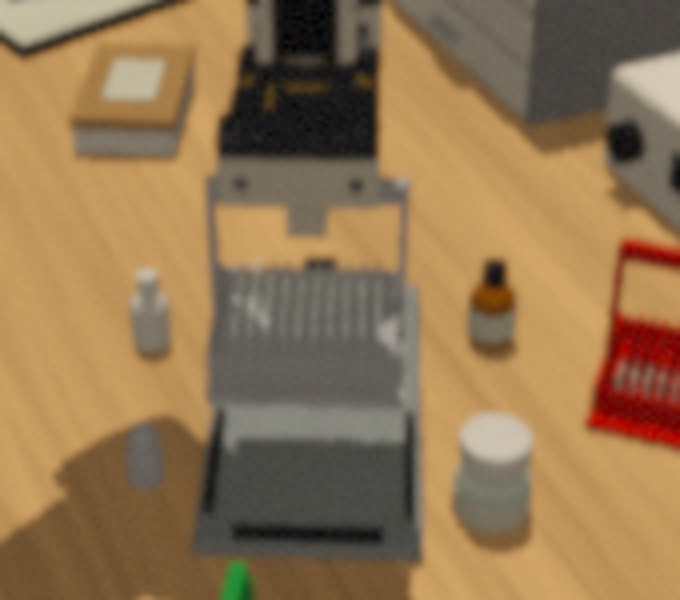

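The rack (210–410, 180–405) hangs level about 100 mm above the empty dock place. The near foot edge is at z ≈ 0.112–0.118 all the way across, and the bystanders are in place. I'm handing in.

```bash
python3 -c "
from plant import *
print(close_job())"
```

```text
the job is handed in; nothing more can be done
None
```

The job is handed in, with the loaded rack still held level above its place in the dock; the system gives no verdict.

- **Lock:** I pinched the knob and slid it about 50 mm, until the push force rose to about 20 N at the end stop. The side picture afterwards showed it at the far end.
- **Lift:** I gripped the handle bar near its middle and lifted it 100 mm straight up. The gripper read 9.8 mm on the 10 mm bar and carried a steady 2.5 to 2.9 N, which fits the rack's lowest listed weight.
- **Last check:** The underside was at z ≈ 0.112 m, as planned. The near foot edge was even to about 2 mm from side to side, and that height also fits no front-to-back tilt. The arm was still, and the bystanders in that last crop looked unmoved.

No check failed. The empty rack and petri dish were outside that last crop, and the arm never went near the empty rack.

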